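Count out six steel balls on the tilting board

TASK

Count out six steel balls for the collision demonstration: use the handle to tilt the counting board up so that the balls roll out of the channel and one drops into every pocket, then tip it the other way so that the spare balls all roll back into the channel. Leave the board level with the handle released, spill no ball, and leave the flasks and the eraser where they are.

Things in the scene. Friction and masses are not known exactly. Their poses are not given: they have to be found in the camera images.
- board (a joint): Tilt of the counting board, rad: 0 is level, positive has the handle end up, negative the handle end down; it stops at -0.55 and +0.55. The pivot is stiff with friction: the board stays at any angle where it is left, and moving it takes about 5 N at the handle.
- pivot (a point): Middle of the counting board on its tilt axis, level with its deck, 120 mm above the bench. Pale wooden tray, 86 x 188 mm, walls 24 mm above the deck, between two uprights (135 mm tall) of a stand fixed to the bench. Axes turn with the board: x along the tilt axis, y along the board away from the handle, z up. Ribs 12 mm high part it into 3 lanes, 22 mm wide, along y (x = -26, 0, 26 mm).
- channel (a point): Middle of the channel, the handle end of the lanes (board y -88 to -22 mm; this point is at y -55 mm, on its floor). Its floor slopes 0.15 rad down towards the handle end, so balls leave it only when the handle end is raised well over 0.15 rad (0.3 is sure), and settle in it again when the board is level.
- far_deck (a point): Middle of the flat deck beyond the pockets (board y 48 to 88 mm, closed by the far wall; this point at y 68 mm, z 0). Spare balls gather here while the handle end is up. A ball crossing a filled pocket slowly can stop in the shallow dip on top of the ball in it; a steeper tilt, up to about 0.45 rad either way, makes it roll on. Balls in pockets stay in them at any tilt.
- handle (a point): Middle of the handle: a round steel bar 12 mm thick along the board's x, 72 mm free between its two arms, at the board's channel end, outside the end wall (board y = -155 mm, z = +20 mm from the tilt axis); 55 mm free between bar and end wall. Axes as the board's. It swings in an arc about the tilt axis and may turn in the grip; it is reached from above.
- pocket0 (a point): Centre of the first (nearer the channel) pocket of lane 1 of 3 (from board -x to +x): where the centre of a ball lying in it is, 9.5 mm below the deck. The pocket is square, 22 mm, open at the top, 19.5 mm deep; a ball in it lies about flush. Axes as the board's.
- pocket1 (a point): Centre of the second (farther) pocket of lane 1 of 3 (from board -x to +x): where the centre of a ball lying in it is, 9.5 mm below the deck. The pocket is square, 22 mm, open at the top, 19.5 mm deep; a ball in it lies about flush. Axes as the board's.
- pocket2 (a point): Centre of the first (nearer the channel) pocket of lane 2 of 3 (from board -x to +x): where the centre of a ball lying in it is, 9.5 mm below the deck. The pocket is square, 22 mm, open at the top, 19.5 mm deep; a ball in it lies about flush. Axes as the board's.
- pocket3 (a point): Centre of the second (farther) pocket of lane 2 of 3 (from board -x to +x): where the centre of a ball lying in it is, 9.5 mm below the deck. The pocket is square, 22 mm, open at the top, 19.5 mm deep; a ball in it lies about flush. Axes as the board's.
- pocket4 (a point): Centre of the first (nearer the channel) pocket of lane 3 of 3 (from board -x to +x): where the centre of a ball lying in it is, 9.5 mm below the deck. The pocket is square, 22 mm, open at the top, 19.5 mm deep; a ball in it lies about flush. Axes as the board's.
- pocket5 (a point): Centre of the second (farther) pocket of lane 3 of 3 (from board -x to +x): where the centre of a ball lying in it is, 9.5 mm below the deck. The pocket is square, 22 mm, open at the top, 19.5 mm deep; a ball in it lies about flush. Axes as the board's.
- ball0_center (a point): Centre of a bright steel ball, 20 mm in diameter, 33 g; one of nine alike, starts in the channel in lane 1 (three balls in each lane).
- ball1_center (a point): Centre of a bright steel ball, 20 mm in diameter, 33 g; one of nine alike, starts in the channel in lane 1 (three balls in each lane).
- ball2_center (a point): Centre of a bright steel ball, 20 mm in diameter, 33 g; one of nine alike, starts in the channel in lane 1 (three balls in each lane).
- ball3_center (a point): Centre of a bright steel ball, 20 mm in diameter, 33 g; one of nine alike, starts in the channel in lane 2 (three balls in each lane).
- ball4_center (a point): Centre of a bright steel ball, 20 mm in diameter, 33 g; one of nine alike, starts in the channel in lane 2 (three balls in each lane).
- ball5_center (a point): Centre of a bright steel ball, 20 mm in diameter, 33 g; one of nine alike, starts in the channel in lane 2 (three balls in each lane).
- ball6_center (a point): Centre of a bright steel ball, 20 mm in diameter, 33 g; one of nine alike, starts in the channel in lane 3 (three balls in each lane).
- ball7_center (a point): Centre of a bright steel ball, 20 mm in diameter, 33 g; one of nine alike, starts in the channel in lane 3 (three balls in each lane).
- ball8_center (a point): Centre of a bright steel ball, 20 mm in diameter, 33 g; one of nine alike, starts in the channel in lane 3 (three balls in each lane).
- flask_mid (a point): Bystander: round clear glass flask, 116 mm wide, 165 mm tall; point half-way up.
- conical_mid (a point): Bystander: small conical glass flask with a cork, 74 mm wide, 116 mm tall; point half-way up.
- eraser_mid (a point): Bystander: black whiteboard eraser, 55 x 110 x 34 mm; point half-way up.

How it is judged:
On the way, in this order (a step that is already met when the one before it is completed fails the run):
1. the board is tilted with its handle end up, more than 0.15 rad (value of joint board above 0.15 rad), for 0.1 s.
2. the board is tipped the other way, handle end down, more than 0.05 rad (value of joint board below -0.05 rad), for 0.1 s.
At the end, for the whole second after the job is handed in: Each of the six pockets holds one ball (centre within 6 mm of the pocket's), the three other balls lie in the channel (board y below -30 mm), and the board is at rest, level within 0.08 rad, released (value of joint board between -0.08 and 0.08 rad and velocity of joint board between -0.05 and 0.05 rad/s and distance between any of ball0_center, ball1_center, ball2_center, ball3_center, ball4_center, ball5_center, ball6_center, ball7_center, ball8_center and pocket0 below 0.006 m and distance between any of ball0_center, ball1_center, ball2_center, ball3_center, ball4_center, ball5_center, ball6_center, ball7_center, ball8_center and pocket1 below 0.006 m and distance between any of ball0_center, ball1_center, ball2_center, ball3_center, ball4_center, ball5_center, ball6_center, ball7_center, ball8_center and pocket2 below 0.006 m and distance between any of ball0_center, ball1_center, ball2_center, ball3_center, ball4_center, ball5_center, ball6_center, ball7_center, ball8_center and pocket3 below 0.006 m and distance between any of ball0_center, ball1_center, ball2_center, ball3_center, ball4_center, ball5_center, ball6_center, ball7_center, ball8_center and pocket4 below 0.006 m and distance between any of ball0_center, ball1_center, ball2_center, ball3_center, ball4_center, ball5_center, ball6_center, ball7_center, ball8_center and pocket5 below 0.006 m and ((z of ball0_center in the frame of pivot below -0.005 m and y of ball0_center in the frame of pivot above -0.02 m) or (y of ball0_center in the frame of pivot between -0.09 and -0.03 m and z of ball0_center in the frame of pivot between -0.01 and 0.03 m)) and ((z of ball1_center in the frame of pivot below -0.005 m and y of ball1_center in the frame of pivot above -0.02 m) or (y of ball1_center in the frame of pivot between -0.09 and -0.03 m and z of ball1_center in the frame of pivot between -0.01 and 0.03 m)) and ((z of ball2_center in the frame of pivot below -0.005 m and y of ball2_center in the frame of pivot above -0.02 m) or (y of ball2_center in the frame of pivot between -0.09 and -0.03 m and z of ball2_center in the frame of pivot between -0.01 and 0.03 m)) and ((z of ball3_center in the frame of pivot below -0.005 m and y of ball3_center in the frame of pivot above -0.02 m) or (y of ball3_center in the frame of pivot between -0.09 and -0.03 m and z of ball3_center in the frame of pivot between -0.01 and 0.03 m)) and ((z of ball4_center in the frame of pivot below -0.005 m and y of ball4_center in the frame of pivot above -0.02 m) or (y of ball4_center in the frame of pivot between -0.09 and -0.03 m and z of ball4_center in the frame of pivot between -0.01 and 0.03 m)) and ((z of ball5_center in the frame of pivot below -0.005 m and y of ball5_center in the frame of pivot above -0.02 m) or (y of ball5_center in the frame of pivot between -0.09 and -0.03 m and z of ball5_center in the frame of pivot between -0.01 and 0.03 m)) and ((z of ball6_center in the frame of pivot below -0.005 m and y of ball6_center in the frame of pivot above -0.02 m) or (y of ball6_center in the frame of pivot between -0.09 and -0.03 m and z of ball6_center in the frame of pivot between -0.01 and 0.03 m)) and ((z of ball7_center in the frame of pivot below -0.005 m and y of ball7_center in the frame of pivot above -0.02 m) or (y of ball7_center in the frame of pivot between -0.09 and -0.03 m and z of ball7_center in the frame of pivot between -0.01 and 0.03 m)) and ((z of ball8_center in the frame of pivot below -0.005 m and y of ball8_center in the frame of pivot above -0.02 m) or (y of ball8_center in the frame of pivot between -0.09 and -0.03 m and z of ball8_center in the frame of pivot between -0.01 and 0.03 m))); the robot touches nothing.
It fails at once if a ball falls off the board (height (world z) of any of ball0_center, ball1_center, ball2_center, ball3_center, ball4_center, ball5_center, ball6_center, ball7_center, ball8_center below 0.04 m).
It fails at once if a flask or the eraser is moved more than 30 mm or a flask tipped (distance of any of flask_mid, conical_mid, eraser_mid from where it was at the start of the episode above 0.03 m or angle between any of flask_mid, conical_mid's own z axis and vertical above 0.4 rad).
It also fails if it takes over 45 s, if anything falls off the work surface, if the arm or the gripper's body presses on something with over 40 N, if the wrist force passes 120 N, or if a joint passes its speed limit or range.

ROBOT

A 7-joint arm with a two-finger parallel gripper is mounted at the origin on the work surface. World frame = base frame: x ahead of the robot, y to its left, z up, the work surface at z = 0. Lengths are in m, angles in rad, forces in N, time in s.
With the tool pointing down it reaches from about 0.4 to 0.9 m from the base axis. Payload 5.5 kg.
Tool frame: the origin (TCP) lies at the very end of the fingers, on their centre line; the grasp point (between the pads) lies 19 mm behind it; z points along the fingers, y is the line along which they close (so a half turn about z gives the same grasp; the last joint's range is limited). The gripper opens to 92 mm and grips with 3 to 60 N. Pads are 19 mm wide; open, the fingers measure 130 mm over their backs; the gripper's body (75 mm by 190 mm) begins 47 mm behind the grasp point.
Start: joints at [1.52, 0.501, -0.427, 1.55, 0.221, 1.138, -0.21], TCP at [0.201, -0.618, 0.193] pointing down, gripper open.
Joint ranges: [-2.88, 2.88], [-0.31, 2.03], [-1.54, 1.56], [0.2, 2.42], [-1.41, 4.55], [0.19, 2.02], [-2.57, 2.57]. Speed limits (rad/s): [2.57, 2.57, 3.14, 3.14, 3.14, 3.14, 3.14].

INTERFACE

Orientations are given as a rotation vector (axis times angle).
In Python, from plant import bot gives the robot as it stands.
- The arm moves only by the tool apply_moves, never from a script. Its argument "deltas" is a list of rows, each an object with "linear": the shift along the tool's x, y, z in m, a list of three; "twist": the turn about the tool's z in degrees; "claw": the opening, from 0 (shut) to 1 (fully open). A call has 1 to 8 rows; each row is the pose to reach, as a shift and turn from the pose commanded when the call began, along the tool's axes at that moment; what a row does not reach only later rows make up. A row lasts 1/8 s, in which the tool goes at most 62.5 mm and 10.7 degrees, less where a joint would pass 70% of its speed; a pose out of reach is approached as far as the arm can. A call with a gripper value outside its range is refused whole. The fingers move at their own pace and stop on an object; "squeeze" is the grip in N (left out, the last holds). Time passes only in rows, so rows that repeat a pose let the fingers close. It gives the time, the measured TCP pose, the force, the opening and the grip force at its end, in the units of the state.
- bot.read_state(): the state, without advancing time (a new reading comes with each control period).
- bot.grab_frame(name): name is "side" or "top"; returns a dict with "pixels" (384x512x3 uint8, red, green, blue), "fx", "fy", "cx", "cy" (pixels), "position" and "attitude" of the camera in the world. Camera axes: x right, y down, z forward; pixel columns grow to the right and rows downward; lengths in m; the calibration is good to about 2 mm. A picture is of the moment at which its call begins. There is no depth.
- bot.sign_off(): hands the job in; it is judged then, once.
The state is a dict: "t": time; "joint_positions": joint angles; "joint_velocities": joint speeds; "effort": joint torques, N m; "eef_pos": TCP position; "eef_rot": TCP orientation; "ft_force": force on the tool from outside, world axes, zero at the start; "ft_torque": the same for the moment, N m; "grip_width": finger opening in m; "grasp_force": force on a finger pad.
Only numpy, scipy, OpenCV 4.12 (cv2) and the standard library are available. Lean on these libraries where they do the work, as an engineer would, in place of code of your own. Each camera call takes 0.05 s, during which the arm holds its last target. There are 200 camera calls.

## Working session

There is one attempt and no reset: what is moved stays moved. The work goes in short steps, Python scripts to look and compute and a tool call to move; the robot and the scene stay as the last step left them, time stands still between calls to the robot, and variables do not carry over. Pictures are saved under pics/ and viewed, at most 10 in all, crops included, and the job is handed in when it is done.

Besides the shell and the picture viewer there is one more tool, called as a command line: name --argument value ..., lists and objects as JSON in quotes. apply_moves: Moves the arm, as the interface text tells. Its arguments: {"type":"object","properties":{"deltas":{"type":"array"},"squeeze":{"type":"number"}},"required":["deltas"]}

```bash
mkdir -p pics; cat > h.py <<'E'
from plant import bot
import numpy as np, cv2
from scipy.spatial.transform import Rotation as R
def save(n,f):
    d=bot.grab_frame(n); cv2.imwrite(f,cv2.cvtColor(d["pixels"],cv2.COLOR_RGB2BGR)); return d
def att(d):
    a=np.array(d["attitude"],float)
    return a if a.shape==(3,3) else R.from_rotvec(a).as_matrix() if a.size==3 else R.from_quat(a).as_matrix()
def ray(d,u,v,z):
    r=att(d)@np.array([(u-d["cx"])/d["fx"],(v-d["cy"])/d["fy"],1]); p=np.array(d["position"]); return p+r*(z-p[2])/r[2]
E
python3 - <<'E'
from h import *
for n in("top","side"):
    d=save(n,f"pics/{n}0.png"); print(n,{k:d[k] for k in d if k!="pixels"})
print(bot.read_state())
E
```

```text
top {'fx': 353.517275860469, 'fy': 353.517275860469, 'cx': 252.59375026617332, 'cy': 189.49085057770526, 'position': array([ 0.41662582, -0.00676715,  0.96110132]), 'attitude': array([-2.1491267 ,  2.17609012, -0.15706409])}
side {'fx': 368.37962764853387, 'fy': 368.37962764853387, 'cx': 260.0699349766709, 'cy': 199.78703871204075, 'position': array([0.46911631, 0.77903513, 0.54990876]), 'attitude': array([-0.08774106,  2.64937575, -1.619491  ])}
{'t': 0.1, 'joint_positions': array([ 1.52024681,  0.50175154, -0.42678131,  1.55133412,  0.22082304,
        1.13829766, -0.21032829]), 'joint_velocities': array([ 0.00129983, -0.00024395,  0.00142019, -0.00212874,  0.00039716,
        0.00012546, -0.00097489]), 'effort': array([-1.03643088e-02, -5.67872036e+01, -5.83828434e+00, -2.79913098e+01,
       -6.90503418e-02,  2.41903681e-02,  5.58459442e-05]), 'eef_pos': array([ 0.20033843, -0.61763908,  0.19218612]), 'eef_rot': array([-3.10131578e+00, -4.90555994e-01,  3.79860233e-04]), 'ft_force': array([0.53045717, 0.38566919, 0.11379363]), 'ft_torque': array([-0.07994436, -0.01242555,  0.0076292 ]), 'grasp_force': 0.0, 'grip_width': 0.09204787392828172}
```

View pics/top0.png

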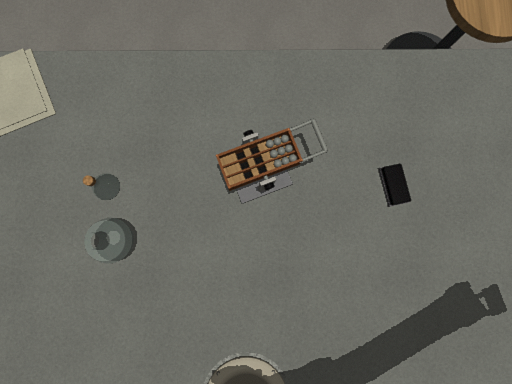

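View pics/side0.png

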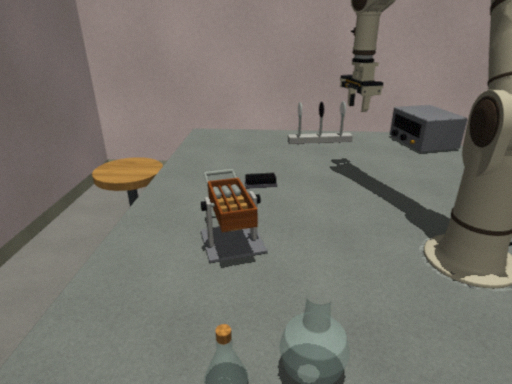

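The top view shows the board centred near (259,158). The channel with its 9 balls is to the right, and the handle bar runs from about (313,121) to (327,152). The flasks are at left and the eraser is at (396,184), so both are clear. I'll zoom in to measure.

```bash
python3 - <<'E'
from h import *
i=cv2.imread("pics/top0.png")[100:220,200:340]
cv2.imwrite("pics/crop0.png",cv2.resize(i,None,fx=5,fy=5,interpolation=cv2.INTER_CUBIC))
E
```

```text
(no output)
```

View pics/crop0.png

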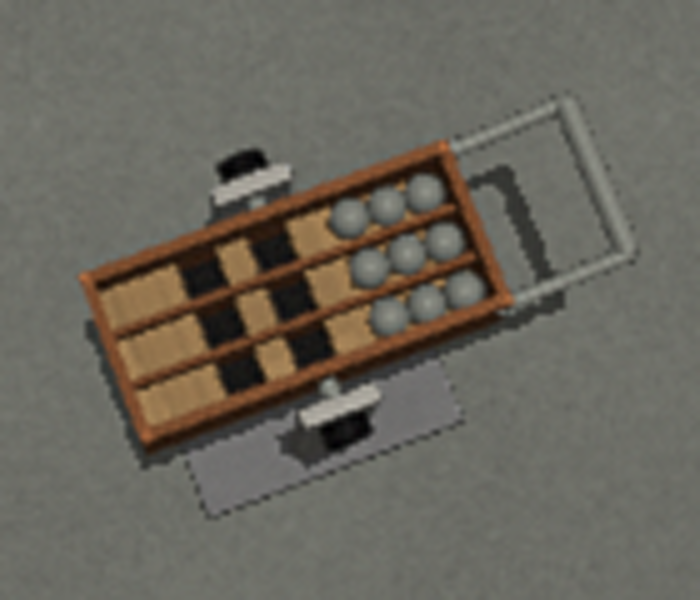

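The crop shows the bar from (569,102) to (624,250) and the tray's top corners at (85,278), (446,147), (508,300) and (148,443). All nine balls are in the channel.

```bash
python3 - <<'E'
from h import *
d=bot.grab_frame("top")
f=lambda u,v,z:ray(d,(u+.5)/5-.5+200,(v+.5)/5-.5+100,z)
a,b=f(569,102,.14),f(624,250,.14); bar=(a+b)/2
c=[f(*p,.144) for p in((85,278),(446,147),(508,300),(148,443))]; piv=np.mean(c,0)
ax=(c[1]+c[2]-c[0]-c[3]); print("bar",bar,np.linalg.norm(a-b),"piv",piv,"dist",np.linalg.norm((bar-piv)[:2]))
h=(bar-piv)[:2]; print("yaw bar-piv",np.degrees(np.arctan2(h[1],h[0])),"tray",np.degrees(np.arctan2(ax[1],ax[0])),"barperp",np.degrees(np.arctan2(*(a-b)[1::-1]*[1,1]))  )
s=bot.read_state(); M=R.from_rotvec(s["eef_rot"]).as_matrix(); print(M, s["eef_pos"])
T=np.append(bar[:2],.27); print("delta tool",M.T@(T-s["eef_pos"]))
print("tool y yaw",np.degrees(np.arctan2(M[1,1],M[0,1])))
E
```

```text
bar [ 0.65320401 -0.18179099  0.14      ] 0.07697202042641067 piv [ 0.5972683  -0.03752886  0.144     ] dist 0.15472674894088365
yaw bar-piv -68.80686440167798 tray -69.44411943685212 barperp 17.939655505450297
[[ 9.51159434e-01  3.08699738e-01 -4.50400978e-04]
 [ 3.08700066e-01 -9.51158332e-01  1.44826229e-03]
 [ 1.86755469e-05 -1.51656715e-03 -9.99998850e-01]] [ 0.20039398 -0.61771355  0.19231618]
delta tool [ 0.56526531 -0.27496685 -0.07725634]
tool y yaw -72.01909048734301
```

apply_moves --deltas '[{"linear":[0.05,-0.025,-0.03],"twist":-1,"claw":0.5},{"linear":[0.1,-0.05,-0.06],"twist":-2.7,"claw":0.5},{"linear":[0.15,-0.075,-0.075],"twist":-2.7,"claw":0.5},{"linear":[0.2,-0.1,-0.077],"twist":-2.7,"claw":0.5},{"linear":[0.25,-0.12,-0.077],"twist":-2.7,"claw":0.5},{"linear":[0.3,-0.145,-0.077],"twist":-2.7,"claw":0.5},{"linear":[0.35,-0.17,-0.077],"twist":-2.7,"claw":0.5},{"linear":[0.4,-0.195,-0.077],"twist":-2.7,"claw":0.5}]'

```text
t: 1.15
eef_pos: [0.5218, -0.308, 0.27]
eef_rot: [3.091, 0.563, -0.0]
ft_force: [0.9, -0.8, 0.2]
grip_width: 0.0456
grasp_force: 0.0
```

```bash
cat > rel.py <<'E'
from h import *
import sys
bar=np.array([.6532,-.1818]); 
def rel(z):
    s=bot.read_state(); M=R.from_rotvec(s["eef_rot"]).as_matrix()
    print("t",s["t"],s["eef_pos"],"delta",M.T@(np.append(bar,z)-s["eef_pos"]),"yaw",np.degrees(np.arctan2(M[1,1],M[0,1])),"w",s["grip_width"],s["grasp_force"],"F",s["ft_force"])
if __name__=="__main__": rel(float(sys.argv[1]))
E
python3 rel.py .25
```

```text
t 1.15 [ 0.52179586 -0.30801653  0.26996626] delta [ 0.16749105 -0.07173805  0.01991762] yaw -69.34030726621958 w 0.0455798356003266 0.0 F [ 0.93348426 -0.81504303  0.15957569]
```

apply_moves --deltas '[{"linear":[0.055,-0.025,0.0],"twist":0,"claw":0.5},{"linear":[0.11,-0.05,0.0],"twist":0,"claw":0.5},{"linear":[0.15,-0.068,0.0],"twist":0,"claw":0.5},{"linear":[0.167,-0.072,0.03],"twist":0,"claw":0.5},{"linear":[0.167,-0.072,0.06],"twist":0,"claw":0.5},{"linear":[0.167,-0.072,0.06],"twist":0,"claw":0.5}]'

```text
t: 1.9
eef_pos: [0.6495, -0.1825, 0.2068]
eef_rot: [-3.088, -0.564, 0.009]
ft_force: [0.2, -0.9, 0.8]
grip_width: 0.0461
grasp_force: 0.0
```

```bash
python3 - <<'E'
from rel import *
rel(.125)
a=save("side","pics/s1.png");b=save("top","pics/t1.png")
f=lambda p,x0,x1,y0,y1:cv2.resize(cv2.imread(p)[y0:y1,x0:x1],(400,400),interpolation=cv2.INTER_CUBIC)
cv2.imwrite("pics/c1.png",np.hstack([f("pics/s1.png",170,290,130,250),f("pics/t1.png",210,350,80,220)]))
E
```

```text
t 1.9 [ 0.64950178 -0.18251739  0.20680363] delta [0.00413949 0.00093658 0.08178027] yaw -69.28514015508546 w 0.04608086715678456 0.0 F [ 0.23352888 -0.91726958  0.84257396]
```

View pics/c1.png

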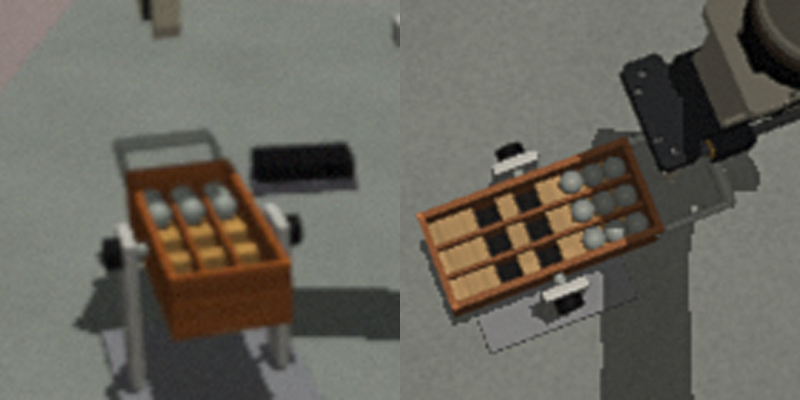

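The gripper is above the bar and between its two arms: fingertips at (160,10) in the left panel, bar from x=115 to 215. Next I descend and close.

apply_moves --deltas '[{"linear":[0.004,0.001,0.03],"twist":0,"claw":0.5},{"linear":[0.004,0.001,0.06],"twist":0,"claw":0.5},{"linear":[0.004,0.001,0.081],"twist":0,"claw":0.5},{"linear":[0.004,0.001,0.081],"twist":0,"claw":0.3},{"linear":[0.004,0.001,0.081],"twist":0,"claw":0.1},{"linear":[0.004,0.001,0.081],"twist":0,"claw":0.0},{"linear":[0.004,0.001,0.081],"twist":0,"claw":0.0}]' --squeeze 20

```text
t: 2.88
eef_pos: [0.6565, -0.1826, 0.1302]
eef_rot: [3.09, 0.564, 0.002]
ft_force: [0.0, 0.1, 0.0]
grip_width: 0.0104
grasp_force: 0.0
```

```bash
python3 rel.py .126
```

```text
t 2.875 [ 0.65648157 -0.18259559  0.13020985] delta [-0.00279464 -0.00190753  0.00420426] yaw -69.32142346543375 w 0.010414316752263432 0.0 F [0.02960886 0.07856961 0.01123065]
```

apply_moves --deltas '[{"linear":[0,0,0],"twist":0,"claw":0.0},{"linear":[0,0,0],"twist":0,"claw":0.0}]' --squeeze 20

```text
t: 3.12
eef_pos: [0.6559, -0.1825, 0.1293]
eef_rot: [3.09, 0.564, 0.0]
ft_force: [0.0, 0.0, 0.5]
grip_width: 0.0004
grasp_force: 0.0
```

```bash
python3 - <<'E'
from rel import *
rel(.126)
a=save("side","pics/s2.png");b=save("top","pics/t2.png")
f=lambda p,x0,x1,y0,y1:cv2.resize(cv2.imread(p)[y0:y1,x0:x1],(400,400),interpolation=cv2.INTER_CUBIC)
cv2.imwrite("pics/c2.png",np.hstack([f("pics/s2.png",190,270,140,220),f("pics/t2.png",250,350,90,190)]))
E
```

```text
t 3.125 [ 0.65590208 -0.18248631  0.12927778] delta [-0.00228603 -0.00159688  0.00327722] yaw -69.31763732008439 w 0.0003546758125997292 0.0 F [0.04234234 0.02870843 0.5011051 ]
```

View pics/c2.png

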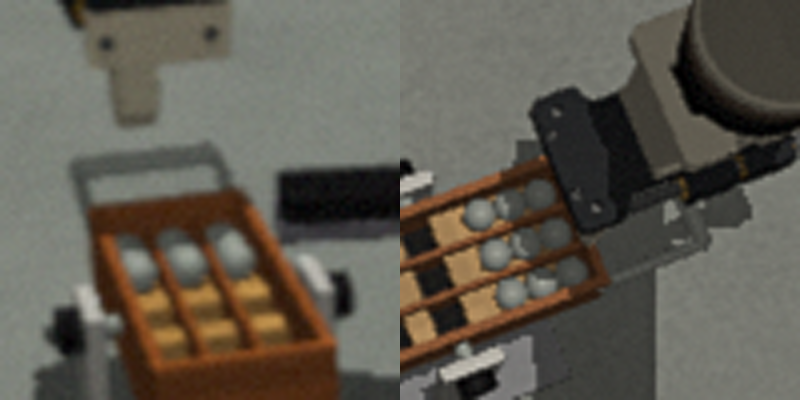

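The fingers shut on nothing. In the left panel the tip at (135,125) still looks above or beyond the bar at (150,155). I'll check the reported pose against the images.

```bash
python3 - <<'E'
from h import *
s=bot.read_state()
def proj(d,p):
    q=att(d).T@(np.array(p)-d["position"]); return d["cx"]+d["fx"]*q[0]/q[2],d["cy"]+d["fy"]*q[1]/q[2]
d=bot.grab_frame("side");t=bot.grab_frame("top")
print("tcp side",proj(d,s["eef_pos"]),"top",proj(t,s["eef_pos"]))
b=[.6532,-.1818,.14]; print("bar side",proj(d,b),proj(t,b))
print("tip seen side", 190+135/5,140+125/5,"bar seen",190+150/5,140+155/5)
print("pivot proj",proj(d,[.597,-.0375,.12]), "base",proj(d,[0,0,0]), proj(t,[0,0,0]))
# triangulate bar & tip from side seen
def r(d,u,v):
    x=att(d)@np.array([(u-d["cx"])/d["fx"],(v-d["cy"])/d["fy"],1]);return np.array(d["position"]),x/np.linalg.norm(x)
def tri(a,b):
    p,u=r(d,*a);q,v=r(t,*b);k=np.linalg.lstsq(np.c_[u,-v],q-p,rcond=None)[0];return p+k[0]*u,q+k[1]*v
print("bar tri",tri((220,171),(319.3,135.2)))
E
```

```text
tcp side (np.float64(217.50498308718164), np.float64(175.8981677662067)) top (np.float64(318.1959359311969), np.float64(134.9289275453868))
bar side (np.float64(218.17780852379434), np.float64(172.5105730292158)) (np.float64(318.8747188229066), np.float64(134.72332004624423))
tip seen side 217.0 165.0 bar seen 220.0 171.0
pivot proj (np.float64(231.09833156043672), np.float64(202.6834872248084)) base (np.float64(469.5919549146723), np.float64(259.7839415970226)) (np.float64(246.20694803092346), np.float64(400.3139903549427))
bar tri (array([ 0.64770888, -0.18178287,  0.14481276]), array([ 0.65042458, -0.18158879,  0.14554968]))
```

```bash
python3 - <<'E'
from h import *
def proj(d,p):
    q=att(d).T@(np.array(p)-d["position"]); return d["cx"]+d["fx"]*q[0]/q[2],d["cy"]+d["fy"]*q[1]/q[2]
d=bot.grab_frame("side");s=bot.read_state();print(s["joint_positions"],s["eef_pos"])
p0=np.array([.2003,-.6176,.1922]);y=np.array([.3087,-.951,0])
print("start fingers",proj(d,p0+.05*y),proj(d,p0-.05*y), "c1", proj(d,[.6495,-.1825,.2068]))
for dz in(0,.01,.02,.03): print(dz,proj(d,s["eef_pos"]+[0,0,dz]))
a=cv2.resize(cv2.imread("pics/side0.png")[60:130,320:410],None,fx=4.4,fy=4.4,interpolation=cv2.INTER_CUBIC)
b=cv2.resize(cv2.imread("pics/t2.png")[60:180,270:390],(400,400),interpolation=cv2.INTER_CUBIC)
a=cv2.copyMakeBorder(a,0,400-a.shape[0],0,0,cv2.BORDER_CONSTANT)
cv2.imwrite("pics/c3.png",np.hstack([a,b])); print(a.shape)
E
```

```text
[ 0.62506997  0.65315756 -0.58773563  1.51742664  0.38979251  1.08994414
 -1.25926154] [ 0.65579523 -0.1824317   0.12906057]
start fingers (np.float64(349.9667925082025), np.float64(114.50790909385023)) (np.float64(362.44502616887974), np.float64(121.14369958498096)) c1 (np.float64(218.2794743534639), np.float64(150.18252380326152))
0 (np.float64(217.51808138973556), np.float64(175.9244915630865))
0.01 (np.float64(217.33167111117348), np.float64(172.70522380279576))
0.02 (np.float64(217.14363828470215), np.float64(169.45793496869956))
0.03 (np.float64(216.95396163330784), np.float64(166.182257611079))
(400, 396, 3)
```

View pics/c3.png

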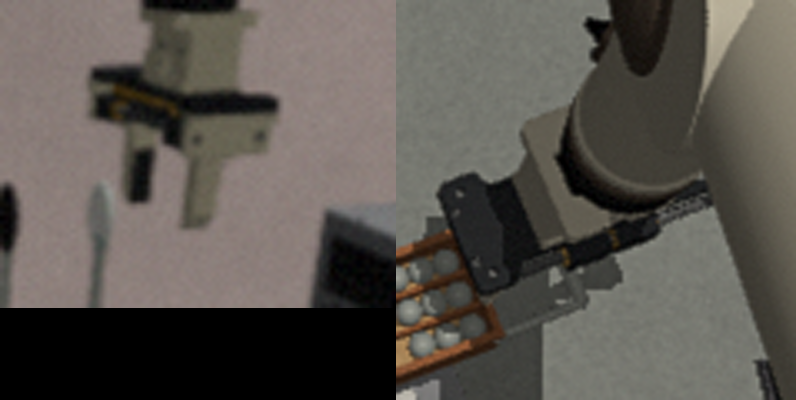

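```bash
python3 - <<'E'
from h import *
def proj(d,p):
    q=att(d).T@(np.array(p)-d["position"]); return np.round([d["cx"]+d["fx"]*q[0]/q[2],d["cy"]+d["fy"]*q[1]/q[2]],1)
d=bot.grab_frame("top");e=bot.grab_frame("side");s=bot.read_state();M=R.from_rotvec(s["eef_rot"]).as_matrix()
for h in(.066,.085,.1,.115,.13):
  print(h,*[(proj(d,s["eef_pos"]+M@[sx*.0375,-.095,-h]),proj(e,s["eef_pos"]+M@[sx*.0375,-.095,-h])) for sx in(1,-1)])
E
```

```text
0.066 (array([278.6, 126.4]), array([208.7, 168. ])) (array([291.3, 157. ]), array([237.4, 164.8]))
0.085 (array([279.4, 123.7]), array([208.2, 161. ])) (array([292.4, 155. ]), array([237.2, 157.9]))
0.1 (array([280. , 121.5]), array([207.9, 155.3])) (array([293.3, 153.4]), array([237.1, 152.3]))
0.115 (array([280.7, 119.3]), array([207.5, 149.6])) (array([294.2, 151.8]), array([236.9, 146.7]))
0.13 (array([281.4, 116.9]), array([207.1, 143.8])) (array([295.2, 150.1]), array([236.7, 141. ]))
```

Both cameras agree that the real fingers are about 33 mm higher than reported, at the start pose as well as here. Laterally they match within a few mm. I'll open and go down by that much.

apply_moves --deltas '[{"linear":[0,0,0],"twist":0,"claw":0.5},{"linear":[0,0,0],"twist":0,"claw":0.5},{"linear":[0,0,0],"twist":0,"claw":0.5},{"linear":[0,0,0.01],"twist":0,"claw":0.5},{"linear":[0,0,0.02],"twist":0,"claw":0.5},{"linear":[0,0,0.03],"twist":0,"claw":0.5},{"linear":[0,0,0.033],"twist":0,"claw":0.5}]'

```text
t: 4.35
eef_pos: [0.655, -0.1823, 0.0947]
eef_rot: [-3.09, -0.564, 0.003]
ft_force: [-0.3, 0.2, -0.5]
grip_width: 0.0459
grasp_force: 0.0
```

```bash
python3 - <<'E'
from rel import *
rel(.126)
a=save("side","pics/s4.png");b=save("top","pics/t4.png")
f=lambda p,x0,x1,y0,y1:cv2.resize(cv2.imread(p)[y0:y1,x0:x1],(400,400),interpolation=cv2.INTER_CUBIC)
cv2.imwrite("pics/c4.png",np.hstack([f("pics/s4.png",190,270,130,210),f("pics/t4.png",230,350,80,200)]))
E
```

```text
t 4.35 [ 0.65497209 -0.18232544  0.09466446] delta [-0.00152397 -0.00115547 -0.03133169] yaw -69.31428948042881 w 0.045948547529621624 0.0 F [-0.30536667  0.22867262 -0.48555082]
```

View pics/c4.png

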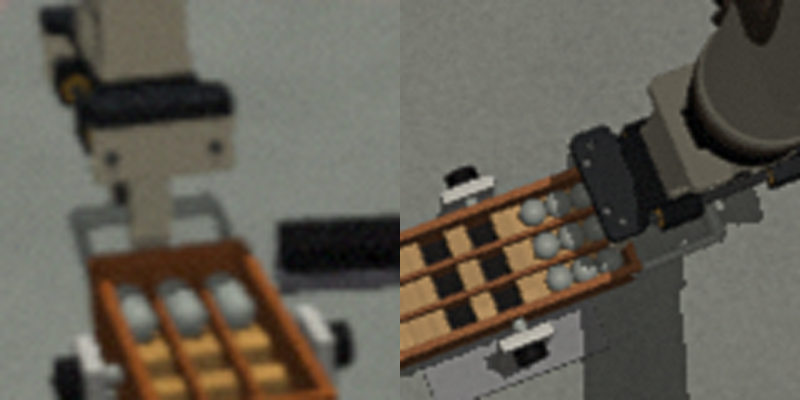

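In the left panel the near finger at (150,220) is in front of the bar and the far finger at (118,190) is behind it, so the bar is straddled. Closing.

apply_moves --deltas '[{"linear":[0,0,0],"twist":0,"claw":0.0},{"linear":[0,0,0],"twist":0,"claw":0.0},{"linear":[0,0,0],"twist":0,"claw":0.0},{"linear":[0,0,0],"twist":0,"claw":0.0},{"linear":[0,0,0],"twist":0,"claw":0.0}]' --squeeze 25

```text
t: 5.08
eef_pos: [0.6558, -0.182, 0.0963]
eef_rot: [-3.09, -0.564, 0.0]
ft_force: [-2.0, 0.9, 1.6]
grip_width: 0.011
grasp_force: 25.0
```

The bar is gripped (11 mm, 25 N). Now I tilt up along the arc.

apply_moves --deltas '[{"linear":[0,-0.0013,-0.008],"twist":0,"claw":0},{"linear":[0,-0.0028,-0.0154],"twist":0,"claw":0},{"linear":[0,-0.0048,-0.023],"twist":0,"claw":0},{"linear":[0,-0.0071,-0.0304],"twist":0,"claw":0},{"linear":[0,-0.0085,-0.034],"twist":0,"claw":0},{"linear":[0,-0.0099,-0.0377],"twist":0,"claw":0},{"linear":[0,-0.0113,-0.0413],"twist":0,"claw":0},{"linear":[0,-0.0128,-0.0449],"twist":0,"claw":0}]'

```text
t: 6.08
eef_pos: [0.6515, -0.1706, 0.1413]
eef_rot: [3.09, 0.564, 0.001]
ft_force: [3.6, 1.0, -6.5]
grip_width: 0.0112
grasp_force: 25.0
```

apply_moves --deltas '[{"linear":[0,0,0],"twist":0,"claw":0},{"linear":[0,0,0],"twist":0,"claw":0},{"linear":[0,0,0],"twist":0,"claw":0},{"linear":[0,0,0],"twist":0,"claw":0},{"linear":[0,0,0],"twist":0,"claw":0},{"linear":[0,0,0],"twist":0,"claw":0},{"linear":[0,0,0],"twist":0,"claw":0},{"linear":[0,0,0],"twist":0,"claw":0}]'

```text
t: 7.08
eef_pos: [0.6516, -0.1705, 0.1412]
eef_rot: [3.09, 0.564, 0.001]
ft_force: [0.5, 0.3, 2.1]
grip_width: 0.0112
grasp_force: 25.0
```

```bash
python3 - <<'E'
from rel import *
rel(.126)
a=save("side","pics/s5.png");b=save("top","pics/t5.png")
f=lambda p,x0,x1,y0,y1:cv2.resize(cv2.imread(p)[y0:y1,x0:x1],(400,400),interpolation=cv2.INTER_CUBIC)
cv2.imwrite("pics/c5.png",np.hstack([f("pics/s5.png",190,280,140,230),f("pics/t5.png",210,310,110,210)]))
E
```

```text
t 7.075 [ 0.65155151 -0.17054341  0.14120763] delta [-0.00243934  0.01110948  0.01520952] yaw -69.32201620896637 w 0.011206269766695087 24.997994899749756 F [0.47502067 0.2720148  2.09970819]
```

View pics/c5.png

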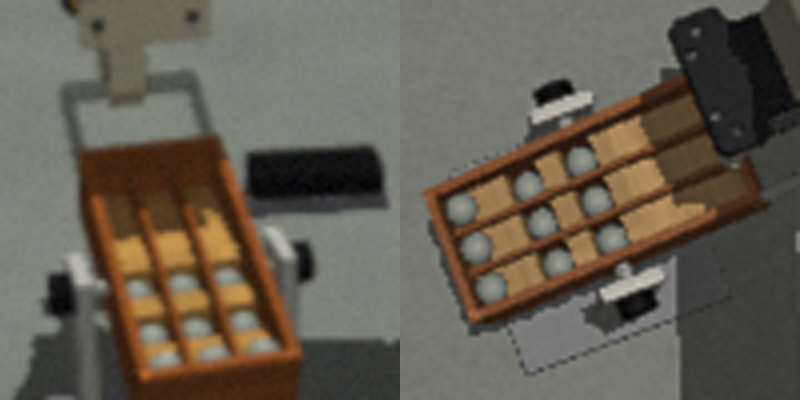

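At about 0.3 rad all six pockets hold a ball (right panel (580,160), (528,185) and the matching spots in the other lanes), and the three spares are at the far wall. Now I tip it the other way.

apply_moves --deltas '[{"linear":[0,0.0057,0.0145],"twist":0,"claw":0},{"linear":[0,0.01,0.0295],"twist":0,"claw":0},{"linear":[0,0.0128,0.0449],"twist":0,"claw":0},{"linear":[0,0.014,0.0605],"twist":0,"claw":0},{"linear":[0,0.0137,0.0761],"twist":0,"claw":0},{"linear":[0,0.0118,0.0916],"twist":0,"claw":0},{"linear":[0,0.0104,0.0992],"twist":0,"claw":0},{"linear":[0,0.0084,0.1069],"twist":0,"claw":0}]'

```text
t: 8.18
eef_pos: [0.6544, -0.1783, 0.0342]
eef_rot: [-3.091, -0.564, -0.0]
ft_force: [-0.8, 1.3, 6.2]
grip_width: 0.011
grasp_force: 25.0
```

apply_moves --deltas '[{"linear":[0,0,0],"twist":0,"claw":0},{"linear":[0,0,0],"twist":0,"claw":0},{"linear":[0,0,0],"twist":0,"claw":0},{"linear":[0,0,0],"twist":0,"claw":0},{"linear":[0,0,0],"twist":0,"claw":0},{"linear":[0,0,0],"twist":0,"claw":0},{"linear":[0,0,0],"twist":0,"claw":0},{"linear":[0,0,0],"twist":0,"claw":0}]'

```text
t: 9.18
eef_pos: [0.6543, -0.1783, 0.0342]
eef_rot: [-3.091, -0.564, -0.0]
ft_force: [2.8, 1.5, -4.0]
grip_width: 0.0112
grasp_force: 25.0
```

```bash
python3 - <<'E'
from rel import *
rel(.126)
a=save("side","pics/s6.png");b=save("top","pics/t6.png")
f=lambda p,x0,x1,y0,y1:cv2.resize(cv2.imread(p)[y0:y1,x0:x1],(400,400),interpolation=cv2.INTER_CUBIC)
cv2.imwrite("pics/c6.png",np.hstack([f("pics/s6.png",190,280,140,230),f("pics/t6.png",210,310,110,210)]))
E
```

```text
t 9.175 [ 0.65430074 -0.17831581  0.03417872] delta [-0.00225213  0.00286979 -0.09182152] yaw -69.3201355329322 w 0.011245470976890496 24.997995793819427 F [ 2.76362257  1.52322157 -4.03572207]
```

View pics/c6.png

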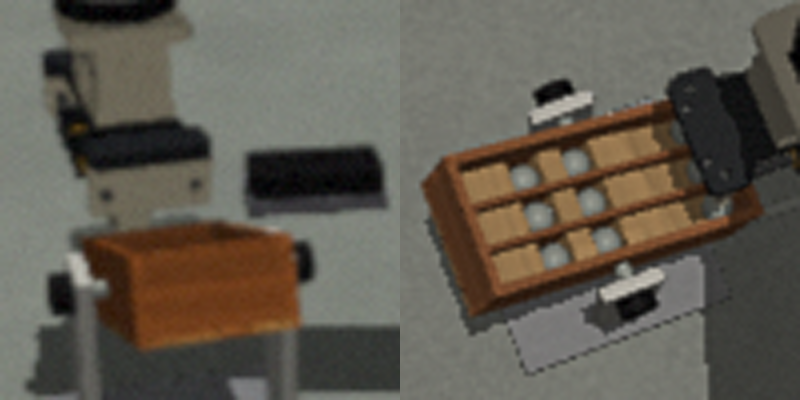

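At about -0.4 rad the spares have rolled into the channel end, and the six pocketed balls stayed put (right panel). Now I level, release and retreat.

apply_moves --deltas '[{"linear":[0,0.0034,-0.0153],"twist":0,"claw":0},{"linear":[0,0.0053,-0.0308],"twist":0,"claw":0},{"linear":[0,0.0056,-0.0464],"twist":0,"claw":0},{"linear":[0,0.0051,-0.054],"twist":0,"claw":0},{"linear":[0,0.0044,-0.062],"twist":0,"claw":0},{"linear":[0,0.0044,-0.062],"twist":0,"claw":0},{"linear":[0,0.0044,-0.062],"twist":0,"claw":0.5},{"linear":[0,0.0044,-0.062],"twist":0,"claw":0.5}]'

```text
t: 10.28
eef_pos: [0.6556, -0.1845, 0.0962]
eef_rot: [3.089, 0.561, -0.001]
ft_force: [-0.2, -0.3, 0.1]
grip_width: 0.0266
grasp_force: 0.0
```

apply_moves --deltas '[{"linear":[0,0,0],"twist":0,"claw":0.5},{"linear":[0,0,0],"twist":0,"claw":0.5},{"linear":[0,0,-0.03],"twist":0,"claw":0.5},{"linear":[0,0,-0.07],"twist":0,"claw":0.5},{"linear":[0,0.03,-0.11],"twist":0,"claw":0.5},{"linear":[0,0.09,-0.12],"twist":0,"claw":0.5},{"linear":[0,0.13,-0.12],"twist":0,"claw":0.5},{"linear":[0,0.13,-0.12],"twist":0,"claw":0.5}]'

```text
t: 11.28
eef_pos: [0.7009, -0.3098, 0.2149]
eef_rot: [3.091, 0.553, -0.002]
ft_force: [-0.0, -0.5, 0.2]
grip_width: 0.0461
grasp_force: 0.0
```

```bash
python3 - <<'E'
from rel import *
rel(.126)
a=save("side","pics/s7.png");b=save("top","pics/t7.png")
f=lambda p,x0,x1,y0,y1:cv2.resize(cv2.imread(p)[y0:y1,x0:x1],(400,400),interpolation=cv2.INTER_CUBIC)
cv2.imwrite("pics/c7.png",np.hstack([f("pics/s7.png",190,280,140,230),f("pics/t7.png",210,330,100,220)]))
E
```

```text
t 11.275 [ 0.70092395 -0.30984644  0.21493143] delta [-0.0002072  -0.13680248  0.08869783] yaw -69.70744006075832 w 0.04605605668305804 0.0 F [-0.04163644 -0.48675297  0.21239865]
```

View pics/c7.png

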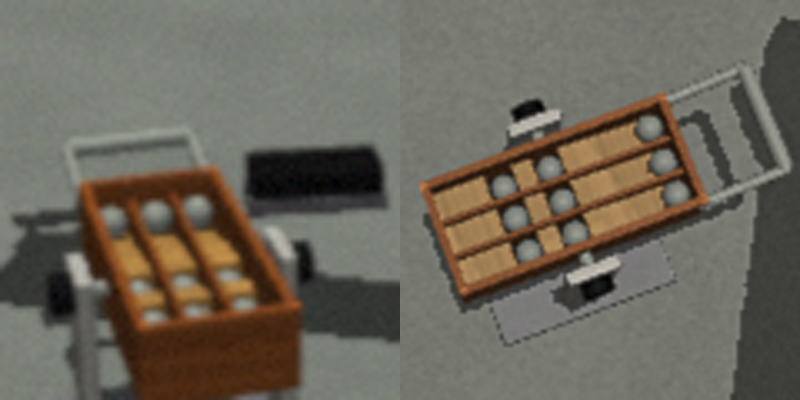

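All six pockets are filled, and one spare lies at the channel end of each lane. The handle is at the same pixel row as at the start (171), so the board is level, and the gripper is clear. Handing in.

```bash
python3 -c "
from plant import bot
print(bot.sign_off())"
```

```text
the job is handed in; nothing more can be done
None
```

I've handed the job in: six balls are in the pockets and the three spares are back in the channel, with the board level, the handle released and nothing spilled or knocked, judging by the last pictures (no verdict came back).

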